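# Punch the board at the arrowed pencil line

### The arm

A 6-joint arm with a two-finger parallel gripper is mounted at the origin on the work surface. World frame = base frame: x ahead of the robot, y to its left, z up, the work surface at z = 0. Lengths are in m, angles in rad, forces in N, time in s.
With the tool pointing down it reaches from about 0.3 to 0.775 m from the base axis. Payload 14.6 kg.
Tool frame: the origin (TCP) lies on the mounting face of the last link; the fingertips stand 199 mm ahead of it and the grasp point (between the pads) lies 180 mm ahead of it; z points along the fingers, y is the direction in which the jaws open and shut (so a half turn about z gives the same grasp; the last joint's range is limited). The gripper opens to 94 mm and grips with 3 to 60 N. Pads are 16 mm wide; open, the fingers measure 119 mm over their backs; the gripper's body (75 mm by 177 mm) begins 78 mm behind the grasp point.
Start: joints at [1.138, 0.3, 1.521, -0, 1.321, -0.067], TCP at [0.197, 0.514, 0.405] pointing down, gripper open.
Joint ranges: [-3.03, 3.03], [-0.79, 2.21], [0.23, 2.52], [-1.04, 4.18], [0, 3.07], [-2.55, 2.55]. Speed limits (rad/s): [2.22, 2.22, 2.57, 3.14, 3.14, 3.14].

### API

Orientations are given as [roll, pitch, yaw] about the fixed x, y, z axes, in that order (R = Rz(yaw) Ry(pitch) Rx(roll)).
In Python, from station import sensors, vision, job gives the robot as it stands. The module is installed in compiled form; this text tells all that it offers.
- The arm moves only by the tool arm_command, never from a script. Its argument "plan" is one flat list of numbers, 5 for each row, row after row: the closure, from -1 (fully open) to 1 (shut), so that 0 is half open, then the shift along the world's x, y, z scaled (see below), then the turn about the world's z scaled (see below). A call has 1 to 20 rows; each row is the pose to reach, as a shift and turn from the pose commanded when the call began; what a row does not reach only later rows make up. The controller multiplies each number of a shift by 400 mm and each number of a turn by 120 degrees. A row lasts 1/10 s, in which the tool goes at most 50 mm and 8.59 degrees, less where a joint would pass 70% of its speed; a pose out of reach is approached as far as the arm can. A call with a number of a shift or a turn outside -1 to 1 is refused whole. A call with a gripper value outside its range is refused whole. The fingers move at their own pace and stop on an object; "newtons" is the grip in N (left out, the last holds). Time passes only in rows, so rows that repeat a pose let the fingers close. It gives the time, the measured TCP pose, the force and the opening at its end, in the units of the state.
- sensors.get_obs(): the state, without advancing time (a new reading comes with each control period).
- vision.camera(name): name is "scene" or "side" or "wrist"; returns the picture (420x560x3 uint8, blue, green, red); there is no depth.
- vision.camera_params(name): a dict with "intrinsics" (3x3 intrinsics, pixels), "k1" (the pictures are not rectified: a ray, as slopes to the right and down, at radius r is drawn at 1 + k1 r^2 times it, then the intrinsics apply), "rvec" (rotation vector, rad) and "tvec" (3), from world to camera coordinates, as OpenCV has them. Camera axes: x right, y down, z forward; pixel columns grow to the right and rows downward; lengths in m; the calibration is good to about 2 mm. A picture is of the moment at which its call begins: read the wrist's pose just before it. camera_params takes no time and is no camera call; for the wrist camera it gives the pose at the moment of the call.
- job.hand_in(): hands the job in, once; it reports no verdict.
Trained networks look in the newest picture that a camera, given by its name, has taken for a name from the list of things; names that differ only in an ending like _2 or _b are one class to them, and where a whole thing is asked for, a point or a joint stands for the part that bears it (a point fixed in the world has none). Each returns a list of dicts, best first, with "confidence" (0 to 1); they miss things now and then, are a little off and sometimes report something else, mostly with a low value. They report only what shows in the picture. A call takes as long as a camera call.
- vision.search_frame(name, camera): "at" ([row, column] in pixels, amid what is visible of it).
- vision.silhouettes(name, camera): "mask" (420x560 bool, what is visible of it) and "at" ([row, column] in pixels, amid what is visible of it).
- vision.pinpoint(name, camera): "at" ([row, column] in pixels: a listed point, or the origin of a listed thing).
The state is a dict: "time_s": time; "qpos": joint angles; "joint_vel": joint speeds; "tau": joint torques, N m; "ee_pos": TCP position; "eef_rot": TCP orientation; "force": force on the tool from outside, world axes, zero at the start; "moment": the same for the moment, N m; "grip_width": finger opening in m.
Only numpy, scipy, OpenCV 4.12 (cv2) and the standard library are available. Lean on these libraries where they do the work, as an engineer would, in place of code of your own. Each camera call takes 0.05 s, during which the arm holds its last target.

### The job

Mark the white board for drilling: nudge the stiff punch carriage along its fence, little by little and without running past, until the punch stands over the pencil line that carries an arrowhead (not the plain line), and let it stand there. Then press the round spring head of the punch all the way down to its stop, let it come fully back up, and leave the carriage on the line. Do not punch the board anywhere else, and leave the things lying about where they are.

Things in the scene. Friction and masses are not known exactly. Their poses are not given: they have to be found in the camera images.
- fence: Aluminium bar fixed to the table, 40 wide (its x), 440 long (its y), 40 high; origin at the centre of its underside, on the table. Its y runs along the bar, its x points level across to the board, away from the robot; z up. It stands turned by up to 14 degrees either way. The white board lies against its far side.
- carriage (a joint): Position in m of the grey punch carriage along the fence: 0 at the fence's middle, growing towards its +y, stops at -0.15 and +0.15; it equals the punch's y in the fence's frame. Stiff (dry friction about 7 N, no spring): it moves only while pushed and stays where it is left. T-shaped: a saddle on the fence and a nose reaching out over the board.
- punch_point (a point): Point of the raised punch, 92 mm from the fence's centre line (fence x), 32 mm above the table, 14 mm above the board; it marks straight below. Moves with the carriage, not with the plunger. The nose that holds it is 44 wide, 45 to 70 mm above the table, and ends 116 mm from the centre line; a thin steel pointer in line with the punch goes on to 137 mm.
- flank_left (a point): Centre of the flat upright end face, on the fence's +y side, of the carriage's saddle, 61 mm above the table, over the bar's centre line; face 64 wide, from 42 to 80 mm above the table. The saddle is 64 (fence x) by 120 (fence y). Push here to move the carriage towards the fence's -y.
- flank_right (a point): The same on the saddle's -y end, 120 mm from flank_left. Push here to move the carriage towards the fence's +y.
- plunger (a joint): How far the spring punch is pressed, in m: 0 up, 0.014 at its stop (the head meets the steel collar on the nose). The spring takes about 4 N to start and 12 N at the stop, and brings it fully back up when released.
- head_top (a point): Centre of the flat top of the plunger's black round head, straight above the punch, 106 mm above the table when up, 92 mm at the stop. The head is 46 in diameter (flat top 34) and 16 thick; it moves straight down with the plunger.
- board: White painted board fixed flat on the table, 140 (x) by 500 (y) by 18 thick, its axes parallel to the fence's; origin at the centre of its underside.
- arrow_line: The wanted mark: a dark pencil line 4 wide drawn straight across the whole width of the board (along its own x, square to the fence), with an arrowhead (two 34 mm strokes, opening away from the fence) on it near the board's far edge. Origin on the line at the middle of the board's width, on the board's top 18 mm above the table; axes parallel to the fence's. The line may lie on either side of the carriage.
- plain_line: The other pencil line, the same but with no arrowhead; not wanted. Origin and axes as for arrow_line. It lies on the other side of the carriage.
- sleeve: Bystander: cream candle sleeve standing on the board's +y end, 30 in diameter, 85 high; origin under its centre.
- cup: Bystander: small open brass lamp cup standing on the board's +y end beside the sleeve, 44 in diameter, 26 high; origin under its centre.
- pencil: Bystander: flat carpenter's pencil lying on the board's -y end, 122 long (its x), 13 wide, 7 thick; origin under its middle.
- dish: Bystander: round steel dish on the left of the table, 124 in diameter, 30 high; origin under its centre.
- jar: Bystander: glass jar with a steel lid on the right, 60 in diameter, 75 high; origin under its centre.
- tape: Bystander: grey tape measure on the right, 65 by 36 by 62 high; origin under its centre.
- screwdriver: Bystander: screwdriver lying on the left of the table, along its own x.

How it is judged:
On the way, in this order (a step that is already met when the one before it is completed fails the run):
1. the carriage stands still with the punch within 4 mm of the arrowed line, the plunger up (y of punch_point in the frame of arrow_line between -0.004 and 0.004 m and velocity of joint carriage between -0.004 and 0.004 m/s and value of joint plunger below 0.003 m), for 0.3 s.
2. the plunger is pressed to its stop with the punch within 4 mm of the arrowed line (y of punch_point in the frame of arrow_line between -0.004 and 0.004 m and value of joint plunger above 0.0125 m), for 0.1 s.
At the end, for the whole second after the job is handed in: The punch stands within 4 mm (along the fence) of the arrowed line, the carriage is at rest, and the plunger is back up (pressed less than 1.5 mm) (y of punch_point in the frame of arrow_line between -0.004 and 0.004 m and velocity of joint carriage between -0.004 and 0.004 m/s and value of joint plunger below 0.0015 m); the robot touches nothing.
It fails at once if the punch runs more than 7 mm past the arrowed line ((y of arrow_line in the frame of fence above 0 m and y of punch_point in the frame of arrow_line above 0.007 m) or (y of arrow_line in the frame of fence below 0 m and y of punch_point in the frame of arrow_line below -0.007 m)).
It fails at once if the plunger is pressed 11 mm or more while the punch is more than 6 mm from the arrowed line ((y of punch_point in the frame of arrow_line above 0.006 m or y of punch_point in the frame of arrow_line below -0.006 m) and value of joint plunger above 0.011 m).
It fails at once if a bystander is shifted by more than 30 mm (distance of any of sleeve, cup, pencil, dish, jar, tape, screwdriver from where it was at the start of the episode above 0.03 m).
It also fails if it takes over 50 s, if anything falls off the work surface, if the arm or the gripper's body presses on something with over 40 N, if the wrist force passes 120 N, or if a joint passes its speed limit or range.

## Working session

There is one attempt and no reset: what is moved stays moved. The work goes in short steps, Python scripts to look and compute and a tool call to move; the robot and the scene stay as the last step left them, time stands still between calls to the robot, and variables do not carry over. Pictures are saved under pics/ and viewed, and the job is handed in when it is done.

Besides the shell and the picture viewer there is one more tool, called after ">>>" in YAML: its name, and indented under it one key for each argument. arm_command: Moves the arm, as the interface text tells. Its arguments: {"type":"object","properties":{"plan":{"type":"array"},"newtons":{"type":"number"}},"required":["plan"]}

```bash
mkdir -p pics
cat > h.py <<'E'
import numpy as np, cv2
from station import sensors, vision, job
def P(n):
    p=vision.camera_params(n); R,_=cv2.Rodrigues(np.array(p["rvec"],float)); return np.array(p["intrinsics"],float),p["k1"],R,np.array(p["tvec"],float).ravel()
def ray(n,at,prm=None):
    K,k1,R,t=prm or P(n)
    d=np.linalg.inv(K)@np.array([at[1],at[0],1.0]); s=d[:2].copy(); u=s.copy()
    for _ in range(30): u=s/(1+k1*(u@u))
    v=R.T@np.array([u[0],u[1],1]); return -R.T@t, v
def onz(n,at,z,prm=None):
    c,v=ray(n,at,prm); return c+v*(z-c[2])/v[2]
def proj(n,X,prm=None):
    K,k1,R,t=prm or P(n); c=R@np.array(X,float)+t; u=c[:2]/c[2]; u=u*(1+k1*(u@u)); q=K@np.array([u[0],u[1],1]); return q[1],q[0]
E
python3 - <<'E'
from h import *
np.set_printoptions(precision=4,suppress=True)
for c in ["scene","side","wrist"]:
    im=vision.camera(c); cv2.imwrite(f"pics/{c}0.png",im)
    K,k,R,t=P(c); print(c,"cam",-R.T@t,"f",K[0,0],k)
    for n,z in [("punch_point",.032),("flank_left",.061),("flank_right",.061),("head_top",.106),("arrow_line",.018),("plain_line",.018),("fence",0),("board",0),("sleeve",0),("cup",.018)]:
        r=vision.pinpoint(n,c)
        for d in r[:2]: print(n,np.round(d["at"],1),round(d["confidence"],2),onz(c,d["at"],z))
print(sensors.get_obs())
E
```

```text
scene cam [ 1.1215 -0.973   0.9671] f 526.5387034963637 0.032654529393561345
punch_point [230.8 317.7] 0.96 [0.6405 0.0466 0.032 ]
punch_point [234.7 322. ] 0.27 [0.6584 0.0382 0.032 ]
flank_left [331.3 140.7] 0.62 [ 0.4915 -0.4861  0.061 ]
flank_left [200.4 300.2] 0.6 [0.5481 0.109  0.061 ]
flank_right [221.  271.3] 0.76 [ 0.5279 -0.0162  0.061 ]
flank_right [191.9 349.9] 0.56 [0.6516 0.225  0.061 ]
head_top [208.8 314.4] 0.52 [0.6276 0.0428 0.106 ]
arrow_line [210.  335.5] 0.65 [0.6327 0.175  0.018 ]
fence [223.8 289.6] 0.74 [0.5399 0.0657 0.    ]
board [236.8 321.5] 0.79 [0.6456 0.0639 0.    ]
sleeve [190.7 349.1] 0.72 [0.615  0.3102 0.    ]
cup [199.3 363.3] 0.43 [0.6804 0.2686 0.018 ]
side cam [0.4152 0.7833 0.7102] f 388.1662158311421 0.024654709230537992
punch_point [230.6 245.8] 0.89 [0.6321 0.0429 0.032 ]
punch_point [314.  226.3] 0.24 [0.6152 0.3057 0.032 ]
flank_left [242.8 272.8] 0.84 [0.548  0.1096 0.061 ]
flank_left [246.2 242.9] 0.22 [0.6175 0.1307 0.061 ]
flank_right [212.4 284.4] 0.86 [ 0.5367 -0.0099  0.061 ]
head_top [153.1 322.8] 0.53 [ 0.453  -0.2534  0.106 ]
hea
[... 271 characters left out ...]
.79 [0.6247 0.2861 0.    ]
cup [303.4 197.9] 0.86 [0.6887 0.2771 0.018 ]
cup [268.5 233.7] 0.41 [0.6356 0.1658 0.018 ]
wrist cam [0.1198 0.5424 0.3855] f 310.788007580434 -0.03381685274805982
flank_right [332.8 313.3] 0.43 [0.3685 0.4949 0.061 ]
{'time_s': 1.65, 'qpos': array([ 1.1384,  0.2999,  1.521 , -0.    ,  1.3207, -0.0666]), 'joint_vel': array([-0.    ,  0.0004, -0.0003, -0.0001, -0.0009,  0.0001]), 'tau': array([  0.0001, -53.1664, -35.2917,   0.0709,   0.0212,  -0.    ]), 'ee_pos': array([0.1967, 0.5136, 0.4046]), 'eef_rot': array([-3.1416,  0.    ,  2.7759]), 'force': array([ 0.8645, -0.366 , -0.0628]), 'moment': array([ 0.0314, -0.0225, -0.0187]), 'grip_width': 0.0936082715543621}
```

Run:
```python
import cv2
a=cv2.imread("pics/scene0.png");b=cv2.imread("pics/side0.png")
cv2.imwrite("pics/sceneZ.png",cv2.resize(a[140:300,200:420],None,fx=3.6,fy=3.6,interpolation=2))
cv2.imwrite("pics/sideZ.png",cv2.resize(b[150:350,160:340],None,fx=3,fy=3,interpolation=2))
```

```text
(no output)
```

View pics/sceneZ.png

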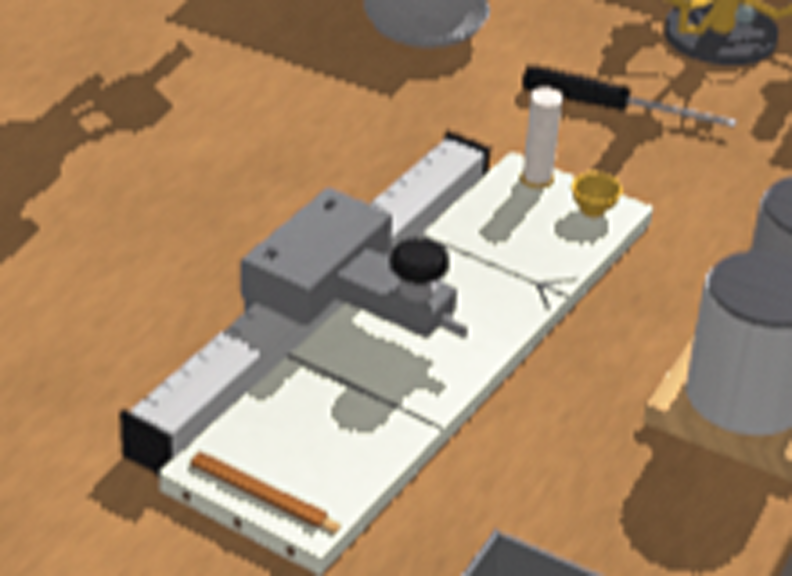

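View pics/sideZ.png

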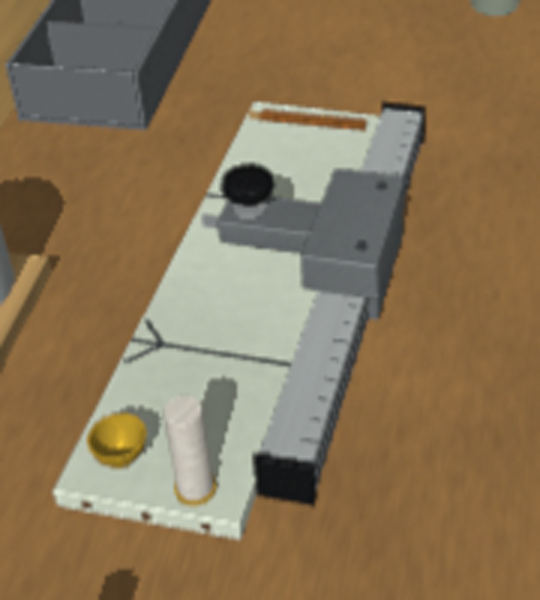

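View pics/scene0.png

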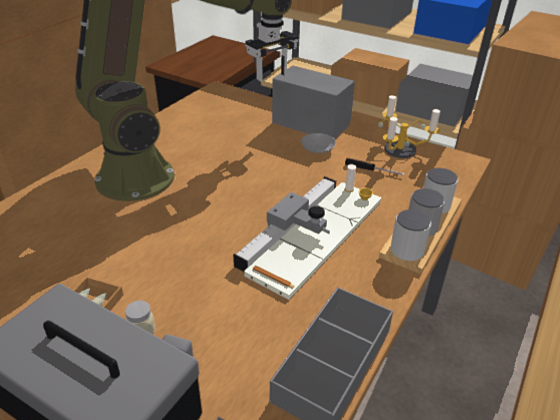

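View pics/side0.png

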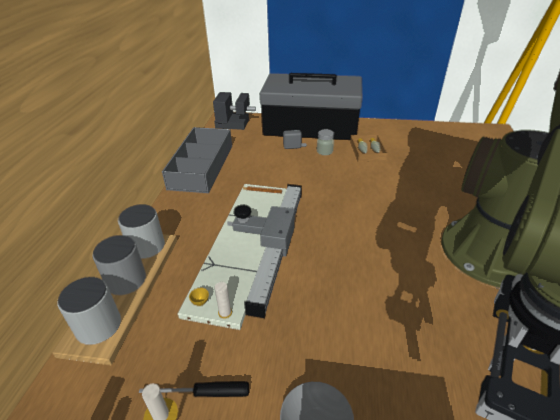

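The arrowed line is on the +y side (scene zoom, about (540,285); side zoom, about (160,345)). The plain line is on the −y side. So I push flank_right towards +y. I'll fit the fence frame accurately next.

```bash
cat > fit.py <<'E'
from h import *
from scipy.optimize import least_squares
np.set_printoptions(precision=4,suppress=True)
S=lambda x,y:(140+y/3.6-.4,200+x/3.6-.4)
D=lambda x,y:(150+y/3-.4,160+x/3-.4)
# params: fx,fy,yaw, q, la(arrow), lp(plain), boardy ; local points
def pts(p):
    fx,fy,w,q,la,lp,b=p
    L=[ # cam, at, local
    ("scene",S(652,206),(160,b+250,18)),("scene",S(320,572-8),(160,b-250,18)),("scene",S(160,487),(20,b-250,18)),
    ("side",D(55,492),(160,b+250,18)),("side",D(241,523),(20,b+250,18)),("side",D(252,103),(160,b-250,18)),
    ("side",D(290,365),(20,la,18)),("side",D(163,345),(None,la,18)),("side",D(126,340),(160,la,18)),
    ("scene",S(438,240),(20,la,18)),("scene",S(570,297),(160,la,18)),
    ("scene",S(290,354),(20,lp,18)),("scene",S(443,428),(160,lp,18)),
    ("scene",S(243,262),(-32,q-60,80)),("scene",S(320,287),(32,q-60,80)),("scene",S(391,213),(32,q+60,80)),("scene",S(328,188),(-32,q+60,80)),
    ("side",D(303,253),(32,q+60,80)),("side",D(374,265),(-32,q+60,80)),("side",D(335,170),(32,q-60,80)),("side",D(405,177),(-32,q-60,80)),
    ("scene",S(447,137),(-20,220,40)),("scene",S(487,156),(20,220,40)),("scene",S(168,440),(20,-220,40)),("scene",S(122,411),(-20,-220,40)),
    ("side",D(256,456),(20,220,40)),("side",D(318,462),(-20,220,40)),
    ]
    out=[]
    c,s=np.cos(w),np.sin(w)
    for cam,at,l in L:
        if l[0] is None: continue
        x,y,z=np.array(l)/1000
        out.append((cam,at,np.array([fx+c*x-s*y,fy+s*x+c*y,z])))
    return out
prm={c:P(c) for c in("scene","side")}
def res(p):
    r=[]
    for cam,at,X in pts(p):
        r+=list(np.array(proj(cam,X,prm[cam]))-at)
    return np.array(r)
s=least_squares(res,[.543,.06,-.09,-5,120,-60,0],x_scale=[.01,.01,.01,5,5,5,5],loss="soft_l1")
if __name__=="__main__":
    print(s.x, np.degrees(s.x[2])); print(res(s.x).reshape(-1,2).round(1).tolist())
    J=s.jac; print("sd",np.sqrt(np.diag(np.linalg.inv(J.T@J))))
    fx,fy,w,q,la=s.x[:5];c,sn=np.cos(w),np.sin(w)
    F=lambda x,y:np.array([fx+c*x-sn*y,fy+sn*x+c*y])
    print("flankR",F(0,q/1000-.06),"head",F(.092,q/1000),"target head",F(.092,la/1000),"travel",la-q,"ydir",-sn,c)
E
python3 fit.py
```

```text
[  0.5455   0.054   -0.0692  -5.4083 116.0014 -74.7807  14.5508] -3.9673598904243272
[[0.7, 0.7], [-1.1, 0.4], [-3.6, -0.3], [-0.8, 0.1], [0.2, 0.3], [-0.9, 1.2], [0.6, 2.5], [0.3, 2.0], [-1.6, -4.5], [-0.0, 0.1], [0.3, -0.1], [0.2, 0.7], [-0.5, -0.2], [1.3, -2.4], [0.5, 1.9], [-0.4, 0.8], [0.9, -1.4], [0.5, 0.9], [-1.4, -0.3], [-0.8, 0.1], [0.8, 0.2], [-0.2, 0.1], [-0.2, 1.1], [1.6, 1.6], [-1.1, 0.6], [0.0, -2.0]]
sd [0.0008 0.0017 0.0041 2.5332 2.8635 3.2354 2.3604]
flankR [ 0.541  -0.0112] head [0.637  0.0423] target head [0.6454 0.1634] travel 121.40967832253757 ydir 0.06918817278090794 0.9976036270720147
```

>>> arm_command:
  plan: [1,0.625,-0.9,0,-0.608,1,0.625,-0.9,0,-0.608,1,0.625,-0.9,0,-0.608,1,0.625,-0.9,0,-0.608,1,0.625,-0.9,0,-0.608,1,0.625,-0.9,0,-0.608,1,0.625,-0.9,0,-0.608,1,0.625,-0.9,0,-0.608,1,0.625,-0.9,0,-0.608,1,0.625,-0.9,0,-0.608,1,0.625,-0.9,0,-0.608,1,0.625,-0.9,0,-0.608]
  newtons: 30

```text
time_s: 2.85
ee_pos: [0.4463, 0.1543, 0.4046]
eef_rot: [-3.141, -0.0, 1.504]
force: [0.2, -0.6, 0.8]
grip_width: 0.0019
```

Run:
```python
from h import *
np.set_printoptions(precision=4,suppress=True)
o=sensors.get_obs();print(o["time_s"],o["ee_pos"],o["eef_rot"],o["force"],o["grip_width"],o["qpos"])
im=vision.camera("wrist");cv2.imwrite("pics/w1.png",im)
K,k,R,t=P("wrist");print(-R.T@t,R[2])
```

```text
2.85 [0.4463 0.1543 0.4046] [-3.1415 -0.0001  1.504 ] [ 0.2328 -0.6067  0.7787] 0.0018772839778232605 [0.2552 0.1258 1.7322 0.0001 1.2837 0.322 ]
[0.452  0.2362 0.3855] [-0.0179 -0.2816 -0.9594]
```

View pics/w1.png

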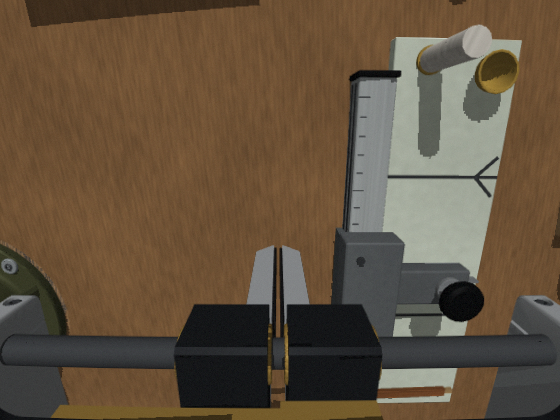

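The wrist view shows the arrowed line across row 177 (columns 388–498), the saddle's far end at row 232, and the head at (300,462). I'll refine the fit with it.

Run:
```python
import cv2
a=cv2.imread("pics/w1.png")
cv2.imwrite("pics/w1z.png",cv2.resize(a[30:190,330:530],None,fx=3.6,fy=3.6,interpolation=2))
cv2.imwrite("pics/w1y.png",cv2.resize(a[170:330,330:530],None,fx=3.6,fy=3.6,interpolation=2))
```

```text
(no output)
```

View pics/w1z.png

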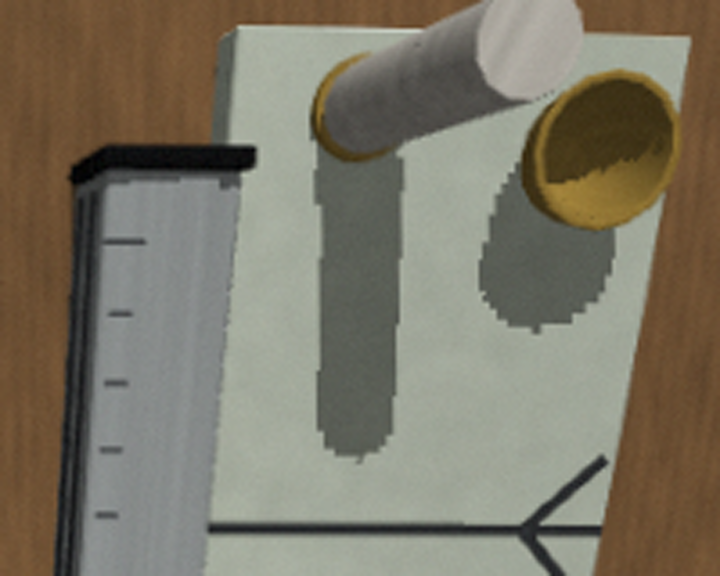

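View pics/w1y.png

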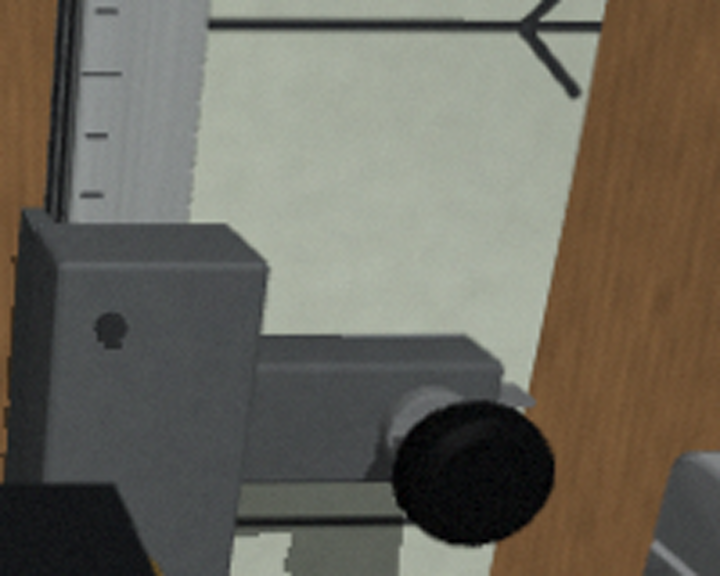

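```bash
cat > fit2.py <<'E'
import fit
from fit import *
prm["wrist"]=P("wrist")
Z=lambda x,y:(30+y/3.6-.4,330+x/3.6-.4)
Y=lambda x,y:(170+y/3.6-.4,330+x/3.6-.4)
def pts2(p):
    fx,fy,w,q,la,lp,b=p
    L=[(Z(690,37),(160,b+250,18)),(Z(239,27),(20,b+250,18)),(Z(602,531),(160,la,18)),
    (Y(58,264),(-32,q+60,80)),(Y(269,264),(32,q+60,80)),(Y(25,212),(-32,q+60,42)),(Y(228,226),(32,q+60,42)),
    (Y(502,370),(116,q+22,70)),(Y(465,336),(116,q+22,45)),(Y(473,473),(92,q,98))]
    c,s=np.cos(w),np.sin(w)
    o=[]
    for at,l in L:
        x,y,z=np.array(l)/1000; o.append(("wrist",at,np.array([fx+c*x-s*y,fy+s*x+c*y,z])))
    x=.1;zz=.018;
    return o
def r2(p):
    a=[]
    for cam,at,X in pts2(p): a+=list(2*(np.array(proj(cam,X,prm[cam]))-at))
    return np.concatenate([res(p),a])
s2=least_squares(r2,s.x,x_scale=[.01,.01,.01,5,5,5,5],loss="soft_l1")
print(s2.x,np.degrees(s2.x[2])); print((res(s2.x).reshape(-1,2)).round(1).tolist());print((r2(s2.x)[len(res(s2.x)):]/2).reshape(-1,2).round(1).tolist())
fx,fy,w,q,la=s2.x[:5];c,sn=np.cos(w),np.sin(w)
F=lambda x,y:np.array([fx+c*x-sn*y,fy+sn*x+c*y])
print("flankR",F(0,q/1000-.06),"head",F(.092,q/1000),"target head",F(.092,la/1000),"travel",la-q,"ydir",-sn,c)
E
python3 fit2.py
```

```text
[  0.5441   0.0543  -0.0745  -6.9169 115.219  -73.9507  15.5594] -4.266728435691922
[[0.6, 0.7], [-1.7, -0.4], [-4.3, -0.8], [-0.6, 0.1], [0.6, 0.2], [-0.7, 2.0], [0.4, 2.9], [-0.0, 2.5], [-1.6, -4.8], [0.1, -0.4], [-0.2, -0.4], [-0.1, 0.2], [-0.5, -1.0], [1.3, -3.3], [0.6, 1.3], [-0.3, 0.3], [0.6, -0.8], [0.3, 1.5], [-1.6, 0.5], [-1.0, 0.9], [0.7, 0.2], [-0.2, 0.1], [-0.6, 0.3], [1.1, 0.9], [-1.0, 0.8], [0.2, -1.9]]
[[0.8, 0.1], [-0.9, -0.7], [-0.2, -1.0], [-0.0, 0.2], [0.4, 1.5], [2.4, 2.5], [-1.1, 0.2], [-0.9, 1.7], [-0.8, -0.1], [1.1, -0.6]]
flankR [ 0.5391 -0.0124] head [0.6353 0.0406] target head [0.6444 0.1624] travel 122.13592681014502 ydir 0.07439965046089983 0.9972285054145293
```

>>> arm_command:
  plan: [1,0.227,-0.492,0,0,1,0.227,-0.492,0,0,1,0.227,-0.492,0,0,1,0.227,-0.492,0,0,1,0.227,-0.492,0,0,1,0.227,-0.492,-0.374,0,1,0.227,-0.492,-0.374,0,1,0.227,-0.492,-0.374,0,1,0.227,-0.492,-0.374,0,1,0.227,-0.492,-0.374,0]

```text
time_s: 3.9
ee_pos: [0.5379, -0.0423, 0.2563]
eef_rot: [-3.141, -0.0, 1.504]
force: [0.7, 0.1, 1.0]
grip_width: 0.0004
```

Run:
```python
from h import *
np.set_printoptions(precision=4,suppress=True)
o=sensors.get_obs();print(o["time_s"],o["ee_pos"],o["eef_rot"],o["force"])
im=vision.camera("wrist");cv2.imwrite("pics/w2.png",im)
im=vision.camera("side");cv2.imwrite("pics/s2.png",cv2.resize(im[130:350,140:360],None,fx=2.6,fy=2.6))
```

```text
3.9 [ 0.5379 -0.0423  0.2563] [-3.1414 -0.0001  1.5039] [0.7273 0.0616 1.0391]
```

View pics/w2.png

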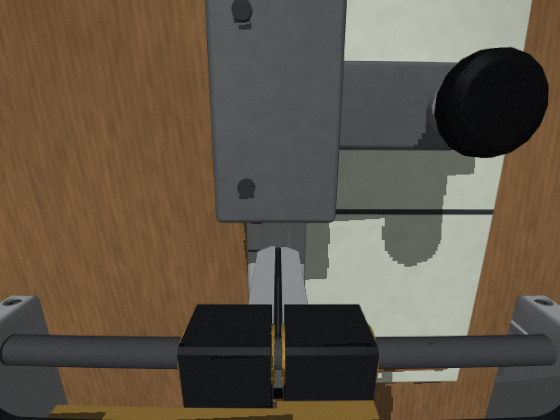

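View pics/s2.png

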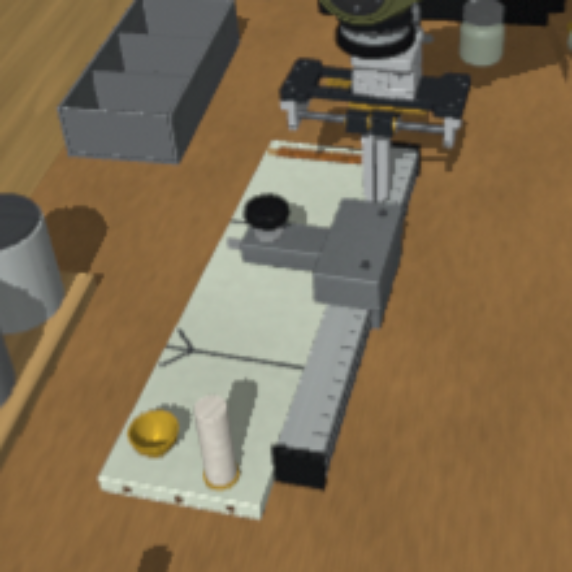

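>>> arm_command:
  plan: [1,0.002,0.027,0,0,1,0.004,0.055,0,0,1,0.006,0.082,0,0,1,0.008,0.11,0,0,1,0.01,0.137,0,0,1,0.012,0.165,0,0,1,0.014,0.192,0,0,1,0.016,0.22,0,0,1,0.018,0.247,0,0,1,0.02,0.274,0,0,1,0.02,0.274,0,0,1,0.02,0.274,0,0]

```text
time_s: 5.2
ee_pos: [0.5455, 0.0673, 0.2557]
eef_rot: [3.141, -0.0, 1.503]
force: [0.1, 0.4, -0.1]
grip_width: 0.0006
```

Run:
```python
from h import *
np.set_printoptions(precision=4,suppress=True)
o=sensors.get_obs();print(o["time_s"],o["ee_pos"],o["eef_rot"],o["force"])
im=vision.camera("wrist");cv2.imwrite("pics/w3.png",im)
im=vision.camera("side");cv2.imwrite("pics/s3.png",im);cv2.imwrite("pics/s3z.png",cv2.resize(im[190:340,170:320],None,fx=4,fy=4,interpolation=2))
im=vision.camera("scene");cv2.imwrite("pics/c3.png",im);cv2.imwrite("pics/c3z.png",cv2.resize(im[150:280,250:400],None,fx=4.5,fy=4.5,interpolation=2))
```

```text
5.2 [0.5455 0.0673 0.2557] [ 3.1406 -0.0003  1.5033] [ 0.1226  0.4251 -0.084 ]
```

View pics/w3.png

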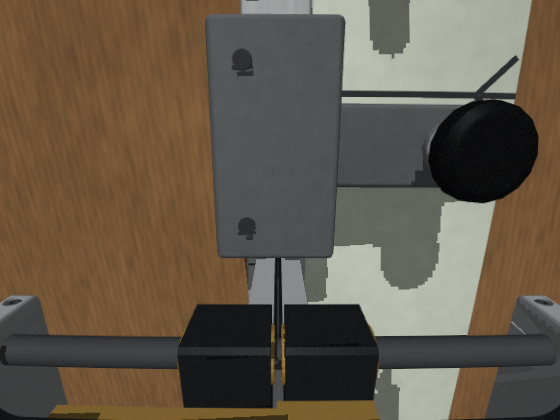

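View pics/s3z.png

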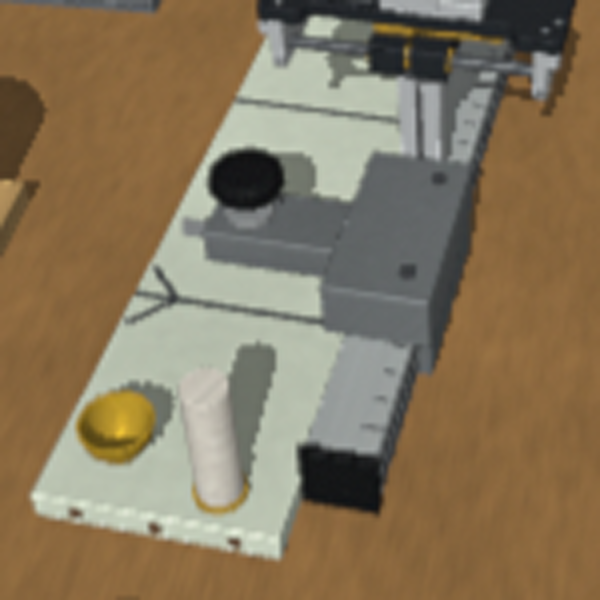

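View pics/c3z.png

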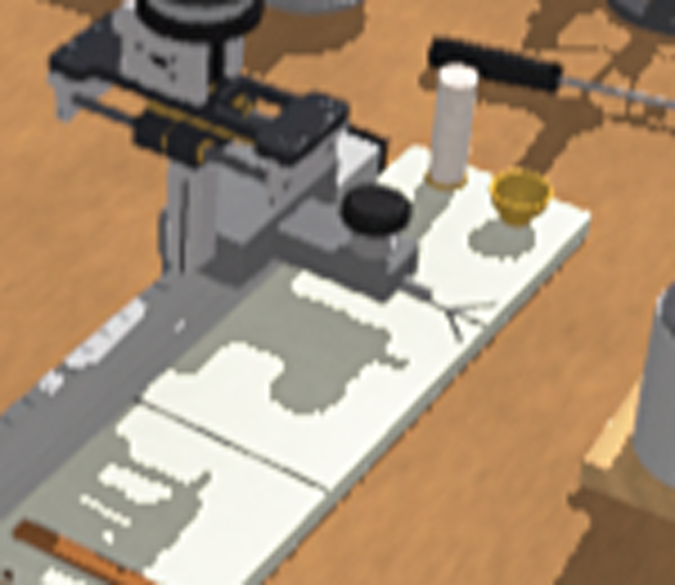

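```bash
cat > rel.py <<'E'
from h import *
w=-.0725;yd=np.array([-np.sin(w),np.cos(w)]);o=np.array([.5441,.0543])
def ly(X): return round(float((X[:2]-o)@yd)*1000,1), round(float((X[:2]-o)@[np.cos(w),np.sin(w)])*1000,1)
E
python3 - <<'E'
from rel import *
im=cv2.imread("pics/w3.png")
cv2.imwrite("pics/w3z.png",cv2.resize(im[0:210,330:550],None,fx=2.8,fy=2.8,interpolation=2))
prm=P("wrist")
for at in [(94,343),(96,430),(97.5,515)]: print("line",ly(onz("wrist",at,.018,prm)))
print("head",ly(onz("wrist",(151,483),.1,prm)),ly(onz("wrist",(151,483),.104,prm)))
print("nose-y",ly(onz("wrist",(186,400),.07,prm)),"nose+y",ly(onz("wrist",(104,400),.07,prm)))
print("sadd",ly(onz("wrist",(257,217),.08,prm)),ly(onz("wrist",(256,333),.08,prm)),ly(onz("wrist",(16,207),.08,prm)),ly(onz("wrist",(16,344),.08,prm)))
E
```

```text
line (112.8, 43.8)
line (112.4, 102.1)
line (112.7, 160.8)
head (83.3, 90.6) (83.7, 87.9)
nose-y (61.5, 67.6) nose+y (104.0, 62.9)
sadd (23.5, -32.2) (24.4, 31.2) (140.3, -31.2) (140.6, 30.0)
```

View pics/w3z.png

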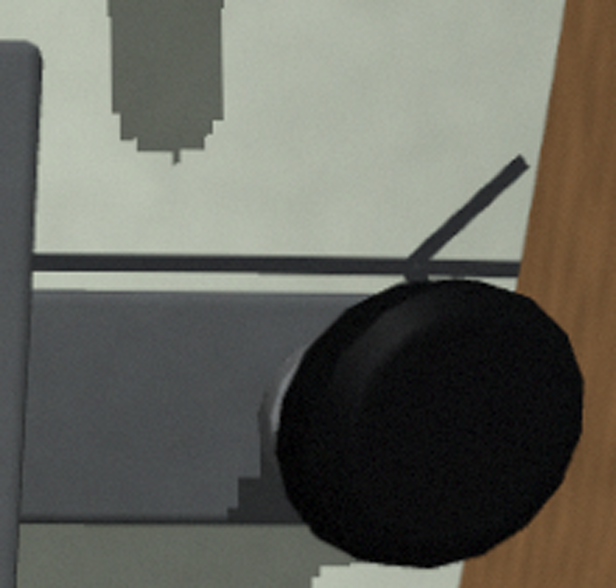

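Estimates of the carriage position (head 83.4, nose 82.7, saddle 82.3) against the line at 112.6 leave about 30 mm. I'll push 22 mm next.

>>> arm_command:
  plan: [1,0.001,0.01,0,0,1,0.002,0.02,0,0,1,0.002,0.03,0,0,1,0.003,0.04,0,0,1,0.004,0.05,0,0,1,0.004,0.055,0,0,1,0.004,0.055,0,0,1,0.004,0.055,0,0]

```text
time_s: 6.15
ee_pos: [0.5471, 0.0882, 0.2551]
eef_rot: [-3.141, 0.001, 1.502]
force: [-2.4, -4.4, 2.5]
grip_width: 0.0006
```

Run:
```python
from h import *
np.set_printoptions(precision=4,suppress=True)
o=sensors.get_obs();print(o["time_s"],o["ee_pos"],o["eef_rot"],o["force"])
im=vision.camera("wrist");cv2.imwrite("pics/w4.png",im)
cv2.imwrite("pics/w4z.png",cv2.resize(im[0:290,190:550],None,fx=2,fy=2,interpolation=2))
im=vision.camera("side");cv2.imwrite("pics/s4.png",im);cv2.imwrite("pics/s4z.png",cv2.resize(im[210:310,180:300],None,fx=5,fy=5,interpolation=2))
im=vision.camera("scene");cv2.imwrite("pics/c4.png",im);cv2.imwrite("pics/c4z.png",cv2.resize(im[160:240,300:400],None,fx=6,fy=6,interpolation=2))
```

```text
6.15 [0.5471 0.0882 0.2551] [-3.1413  0.0005  1.5022] [-2.3591 -4.3929  2.4895]
```

View pics/w4z.png

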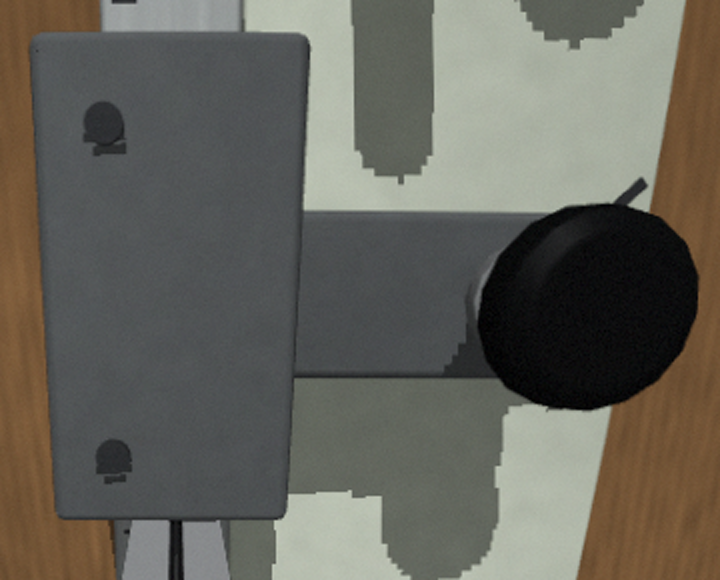

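View pics/s4z.png

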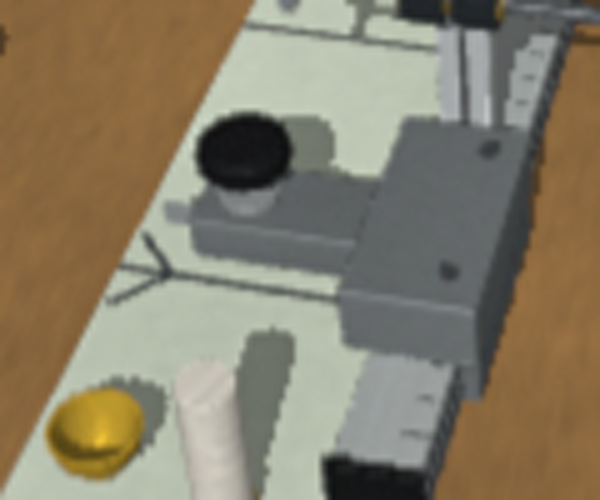

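View pics/c4z.png

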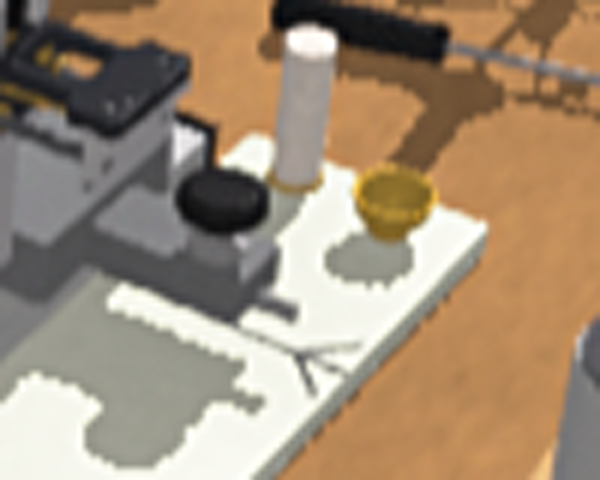

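Run:
```python
from rel import *
prm=P("wrist")
W=lambda x,y:(y/2-.25,190+x/2-.25)
f=lambda a,z:ly(onz("wrist",a,z,prm))
print("nose-y",f(W(400,377),.07),"nose+y",f(W(420,212),.07))
print("head",f(W(588,307),.1))
print("sadd",f(W(58,519),.08),f(W(287,517),.08),f(W(32,34),.08),f(W(308,34),.08))
s=P("side");D=lambda x,y:(210+y/5-.4,180+x/5-.4)
g=lambda a,z:ly(onz("side",a,z,s))
print("side line",g(D(335,297),.018),g(D(168,273),.018),"head",g(D(244,150),.1),"noseedge+y top",g(D(192,222),.07),"noseedge bottom",g(D(192,250),.045),"sadd+y",g(D(343,290),.08),g(D(475,308),.08))
s=P("scene");D=lambda x,y:(160+y/6-.4,300+x/6-.4)
g=lambda a,z:ly(onz("scene",a,z,s))
print("scene line",g(D(245,330),.018),g(D(298,355),.018),"head top",g(D(224,196),.1),"nose -y corner bot",g(D(236,317),.045),"sadd -y")
```

```text
nose-y (81.8, 62.0) nose+y (124.7, 62.8)
head (103.9, 91.0)
sadd (43.8, -31.3) (44.7, 31.4) (161.6, -31.7) (161.8, 29.9)
side line (113.0, 52.2) (114.5, 136.7) head (105.5, 92.0) noseedge+y top (126.9, 113.3) noseedge bottom (121.6, 118.4) sadd+y (162.5, 29.0) (160.9, -30.3)
scene line (116.4, 102.6) (114.7, 133.1) head top (104.5, 90.1) nose -y corner bot (91.3, 109.6) sadd -y
```

All three cameras put the remaining distance at 9.5–10.5 mm. I'll push 6 mm, then back off and look from above.

>>> arm_command:
  plan: [1,0,0.004,0,0,1,0.001,0.008,0,0,1,0.001,0.012,0,0,1,0.001,0.015,0,0,1,0.001,0.015,0,0,1,0.001,0.015,0,0]

```text
time_s: 6.9
ee_pos: [0.5475, 0.0942, 0.2551]
eef_rot: [-3.141, 0.001, 1.502]
force: [-1.8, -5.8, 3.0]
grip_width: 0.0005
```

>>> arm_command:
  plan: [1,-0.003,-0.04,0,0,1,-0.003,-0.04,0,0,1,-0.003,-0.04,0.3,0,1,-0.003,-0.04,0.3,0,1,0.2,0.1,0.45,0,1,0.2,0.1,0.45,0,1,0.2,0.1,0.45,0,1,0.2,0.1,0.45,0,1,0.2,0.1,0.45,0]

```text
time_s: 7.8
ee_pos: [0.6274, 0.1342, 0.434]
eef_rot: [-3.14, 0.0, 1.502]
force: [0.5, 0.1, -0.3]
grip_width: 0.0007
```

Run:
```python
from h import *
np.set_printoptions(precision=4,suppress=True)
o=sensors.get_obs();print(o["time_s"],o["ee_pos"],o["eef_rot"],o["force"])
im=vision.camera("wrist");cv2.imwrite("pics/w5.png",im)
im=vision.camera("side");cv2.imwrite("pics/s5.png",im)
im=vision.camera("scene");cv2.imwrite("pics/c5.png",im);cv2.imwrite("pics/c5z.png",cv2.resize(im[160:240,300:400],None,fx=6,fy=6,interpolation=2))
```

```text
7.8 [0.6274 0.1342 0.434 ] [-3.1404  0.0001  1.5025] [ 0.5229  0.0741 -0.3265]
```

View pics/w5.png

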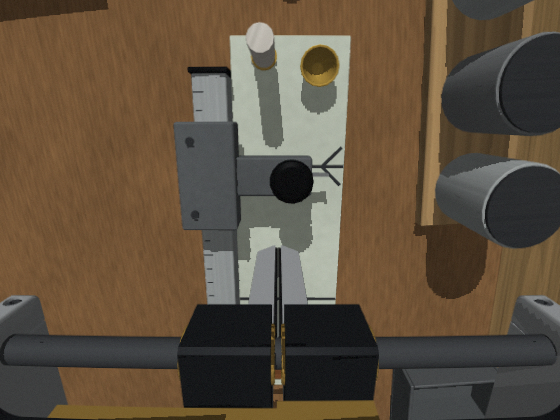

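View pics/c5z.png

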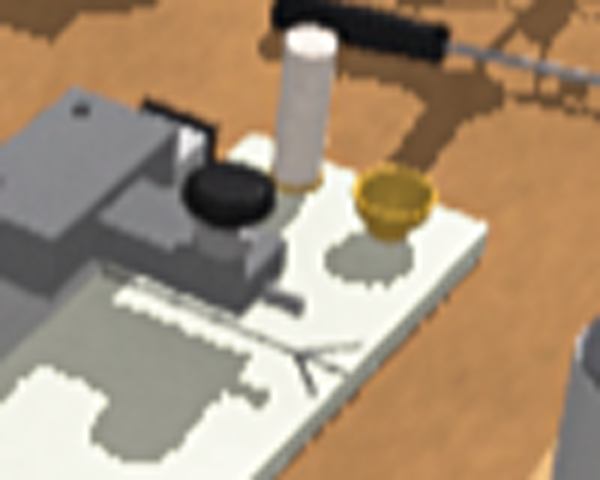

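Run:
```python
import cv2
im=cv2.imread("pics/w5.png")
cv2.imwrite("pics/w5z.png",cv2.resize(im[110:240,170:360],None,fx=4,fy=4,interpolation=2))
```

```text
(no output)
```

View pics/w5z.png

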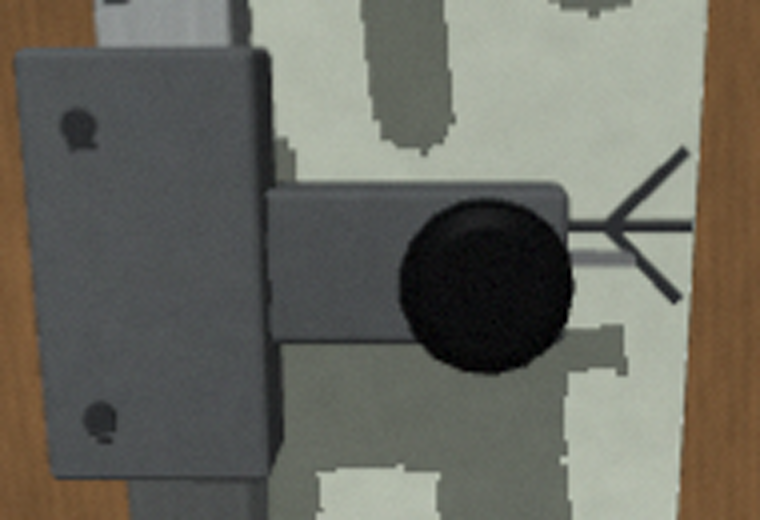

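Run:
```python
from rel import *
prm=P("wrist"); print(-prm[2].T@prm[3])
W=lambda x,y:(110+y/4-.4,170+x/4-.4)
f=lambda x,y,z:ly(onz("wrist",W(x,y),z,prm))
print("line",f(590,225,.018),f(692,225,.018))
print("nose",f(350,341,.07),f(350,184,.07),"edge",f(567,260,.07))
print("head",f(487,286,.1))
print("pointer",f(600,258,.05),f(600,258,.057),f(636,258,.05))
print("sadd",f(52,478,.08),f(268,474,.08),f(15,50,.08),f(268,50,.08))
print("board edges",f(248,100,.018),f(706,20,.018),f(682,440,.018))
```

```text
[0.63307117 0.2155292  0.41490789]
line (114.1, 127.2) (114.4, 159.8)
nose (87.9, 53.7) (132.0, 54.3) edge (111.3, 114.6)
head (109.4, 91.1)
pointer (108.7, 126.5) (109.8, 125.6) (108.8, 137.2)
sadd (49.7, -31.5) (51.2, 30.5) (167.4, -31.8) (167.4, 34.2)
board edges (152.5, 19.5) (177.0, 160.3) (42.5, 161.0)
```

The overhead view gives line 114.2 and punch 109.5, from the nose, head and saddle midpoints. About 4.6 mm remains, so I'll go back to contact and add 4.4 mm.

>>> arm_command:
  plan: [1,-0.203,-0.14,0,0,1,-0.203,-0.14,0,0,1,-0.203,-0.14,0,0,1,-0.203,-0.14,-0.3,0,1,-0.203,-0.14,-0.45,0,1,-0.203,-0.14,-0.45,0,1,-0.203,-0.14,-0.45,0,1,-0.203,-0.14,-0.45,0,1,-0.202,-0.13,-0.45,0,1,-0.201,-0.12,-0.45,0,1,-0.2,-0.11,-0.45,0,1,-0.2,-0.1,-0.45,0,1,-0.199,-0.096,-0.45,0,1,-0.199,-0.092,-0.45,0,1,-0.199,-0.089,-0.45,0,1,-0.199,-0.089,-0.45,0,1,-0.199,-0.089,-0.45,0]

```text
time_s: 9.65
ee_pos: [0.5482, 0.0986, 0.2561]
eef_rot: [3.14, 0.001, 1.502]
force: [0.8, -5.0, 4.2]
grip_width: -0.0
```

>>> arm_command:
  plan: [1,-0.003,-0.04,0,0,1,-0.003,-0.04,0,0,1,-0.003,-0.04,0.3,0,1,-0.003,-0.04,0.3,0,1,0.2,0.02,0.45,0,1,0.2,0.02,0.45,0,1,0.2,0.02,0.45,0,1,0.2,0.02,0.45,0,1,0.2,0.02,0.45,0]

```text
time_s: 10.55
ee_pos: [0.6276, 0.1066, 0.4337]
eef_rot: [-3.14, 0.0, 1.502]
force: [-0.4, 0.1, -0.8]
grip_width: 0.0005
```

Run:
```python
from h import *
np.set_printoptions(precision=4,suppress=True)
o=sensors.get_obs();print(o["time_s"],o["ee_pos"],o["eef_rot"],o["force"])
im=vision.camera("wrist");cv2.imwrite("pics/w6.png",im)
cv2.imwrite("pics/w6z.png",cv2.resize(im[50:240,170:360],None,fx=4,fy=3.15,interpolation=2)) if 0 else cv2.imwrite("pics/w6z.png",cv2.resize(im[60:200,170:360],None,fx=4,fy=4,interpolation=2))
im=vision.camera("scene");cv2.imwrite("pics/c6.png",im)
```

```text
10.55 [0.6276 0.1066 0.4337] [-3.1397  0.0002  1.5023] [-0.403   0.1356 -0.8101]
```

View pics/w6z.png

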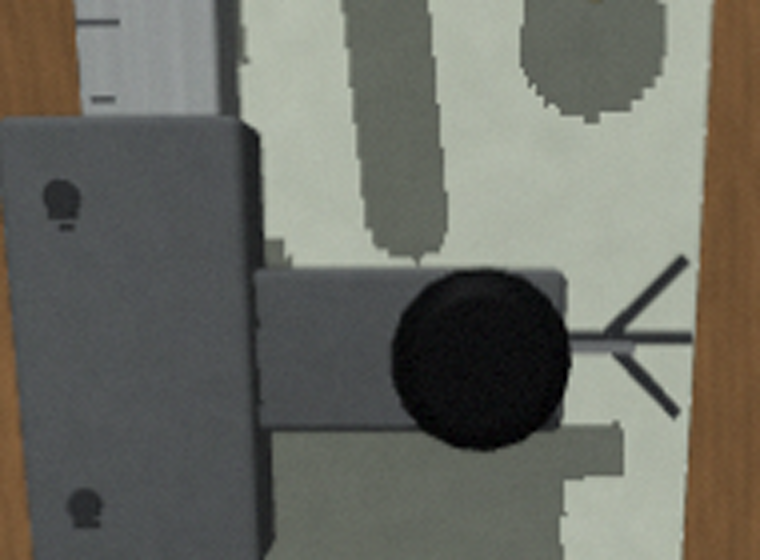

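Run:
```python
from rel import *
prm=P("wrist"); print(ly(-prm[2].T@prm[3]))
W=lambda x,y:(60+y/4-.4,170+x/4-.4)
f=lambda x,y,z:ly(onz("wrist",W(x,y),z,prm))
print("line",f(590,337,.018),f(680,338,.018))
print("nose",f(350,428,.07),f(350,269,.07))
print("head",f(482,359,.1))
print("pointer",f(600,346,.05),f(600,346,.057))
for c in ["wrist","scene","side"]:
    if c!="wrist": vision.camera(c)
    for n,z in [("punch_point",.032),("head_top",.106),("arrow_line",.018)]:
        for d in vision.pinpoint(n,c)[:1]: print(c,n,round(d["confidence"],2),ly(onz(c,d["at"],z)))
```

```text
(140.0, 79.2)
line (114.5, 128.1) (114.4, 156.3)
nose (92.8, 56.2) (135.3, 56.7)
head (114.2, 91.3)
pointer (114.0, 127.1) (114.5, 126.2)
wrist punch_point 0.42 (235.6, 60.5)
wrist head_top 0.85 (112.1, 91.8)
scene punch_point 0.66 (118.7, 85.5)
scene head_top 0.54 (108.3, 97.3)
scene arrow_line 0.57 (113.3, 89.7)
side punch_point 0.8 (112.0, 80.2)
side head_top 0.76 (105.4, 99.4)
side arrow_line 0.4 (116.3, 91.8)
```

The punch now measures 114.05–114.2 (nose, head, pointer) against the line at 114.45, so it stands on the line. Next I'll press the head.

>>> arm_command:
  plan: [1,0.041,0.137,0,0,1,0.041,0.137,0,0,1,0.041,0.137,-0.1,0,1,0.041,0.137,-0.2,0,1,0.041,0.137,-0.297,0,1,0.041,0.137,-0.297,0,1,0.041,0.137,-0.31,0,1,0.041,0.137,-0.32,0,1,0.041,0.137,-0.33,0,1,0.041,0.137,-0.34,0,1,0.041,0.137,-0.35,0,1,0.041,0.137,-0.35,0,1,0.041,0.137,-0.35,0]

```text
time_s: 12.5
ee_pos: [0.6446, 0.1616, 0.2967]
eef_rot: [3.139, -0.001, 1.502]
force: [0.6, 0.9, 7.5]
grip_width: 0.0001
```

Run:
```python
from h import *
np.set_printoptions(precision=4,suppress=True)
o=sensors.get_obs();print(o["time_s"],o["ee_pos"],o["eef_rot"],o["force"])
im=vision.camera("side");cv2.imwrite("pics/s7.png",cv2.resize(im[170:310,180:320],None,fx=4,fy=4,interpolation=2))
```

```text
12.5 [0.6446 0.1616 0.2967] [ 3.1387 -0.0007  1.5024] [0.6286 0.8923 7.5305]
```

View pics/s7.png

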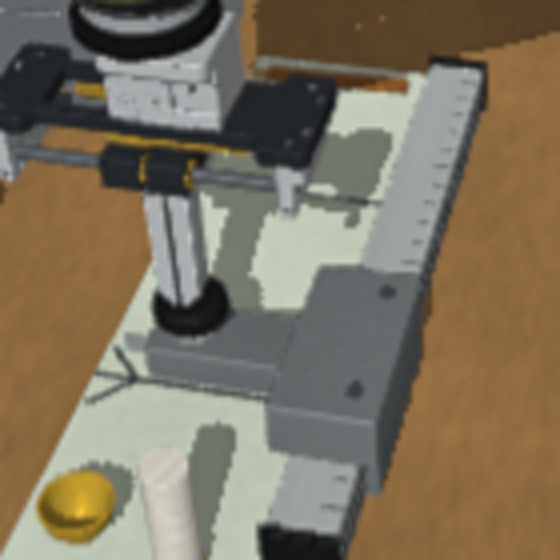

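The closed fingers are centred on the head at about (190,300), with 7.5 N at about 8 mm. I'll press on to the stop.

>>> arm_command:
  plan: [1,0,0,-0.006,0,1,0,0,-0.012,0,1,0,0,-0.018,0,1,0,0,-0.022,0,1,0,0,-0.022,0,1,0,0,-0.022,0]

```text
time_s: 13.15
ee_pos: [0.6445, 0.1616, 0.2911]
eef_rot: [3.137, -0.001, 1.502]
force: [-12.8, -3.3, 32.2]
grip_width: 0.0004
```

Force has risen to 32 N at z = 0.2911, which is the 14 mm stop. I'll ease off, hold briefly and lift clear.

>>> arm_command:
  plan: [1,0,0,0.002,0,1,0,0,0.002,0,1,0,0,0.012,0,1,0,0,0.03,0,1,0,0,0.05,0,1,0,0,0.1,0,1,0,0,0.2,0,1,-0.041,-0.137,0.36,0,1,-0.041,-0.137,0.372,0,1,-0.041,-0.137,0.372,0,1,-0.041,-0.137,0.372,0,1,-0.041,-0.137,0.372,0]

```text
time_s: 14.35
ee_pos: [0.628, 0.1073, 0.4337]
eef_rot: [-3.139, 0.0, 1.503]
force: [-0.0, 0.9, -0.5]
grip_width: 0.0003
```

Run:
```python
from h import *
np.set_printoptions(precision=4,suppress=True)
o=sensors.get_obs();print(o["time_s"],o["ee_pos"],o["eef_rot"],o["force"])
im=vision.camera("wrist");cv2.imwrite("pics/w8.png",im)
a=cv2.imread("pics/w6.png")
cv2.imwrite("pics/w8z.png",np.hstack([cv2.resize(i[60:200,210:360],None,fx=2.6,fy=2.6,interpolation=2) for i in(a,im)]))
im=vision.camera("scene");a=cv2.imread("pics/c6.png")
cv2.imwrite("pics/c8z.png",np.vstack([cv2.resize(i[160:240,280:400],None,fx=3.7,fy=3.7,interpolation=2) for i in(a,im)]))
```

```text
14.35 [0.628  0.1073 0.4337] [-3.1395  0.0003  1.5028] [-0.0267  0.8769 -0.4942]
```

View pics/w8z.png

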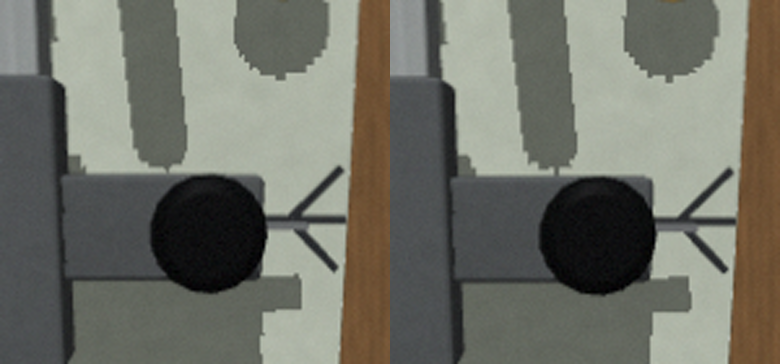

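View pics/c8z.png

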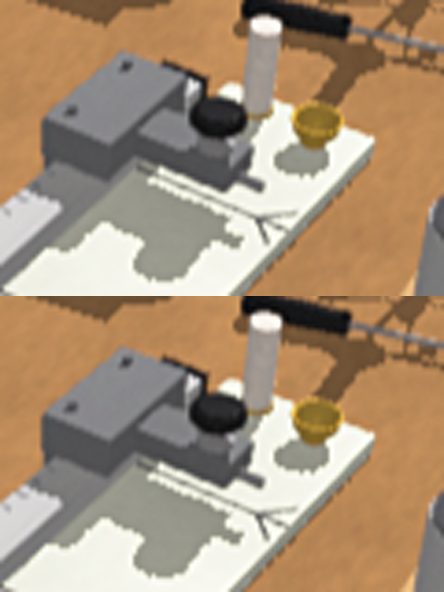

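The before/after pairs match: the carriage has not moved, the head is back up and the pointer is still on the line.

```bash
python3 -c "
from station import job
print(job.hand_in())"
```

```text
the job is handed in; nothing more can be done
None
```

I moved the carriage about 121 mm towards +y in four pushes on flank_right and stopped on the arrowed line. I then pressed the punch head once to its stop, let it come back up, moved the arm clear and handed the job in at about 14.5 s. No verdict was reported.

- **Position on the line:** before the press, the overhead wrist view put the line at 114.4 mm along the fence. The nose was at 114.05, the head at 114.2 and the pointer at about 114.2, so the punch was within about 0.5 mm. I did not measure again after the press, but before/after pictures from the wrist and scene cameras show the carriage unmoved.
- **Press:** the fingertips reached the stop height for a 14 mm stroke. The force rose to 32 N there, well above the spring's 12 N, with about 13 N sideways at the peak.
- **Plunger and contact:** afterwards the head looked fully up, and the wrist force was about zero, so the arm was touching nothing.
- **Bystanders:** the arm went near none of them. The sleeve, cup and screwdriver looked unmoved in the last pictures; I did not check the other bystanders separately.
- **Disagreement:** for the final position the networks' pinpoint results from the scene and side cameras scattered by up to 9 mm. I relied on the wrist-camera geometry instead, because the nose, head and pointer readings agreed there.

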